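# Put the gauge plates and couplings away in the drawer

### The arm

A 7-joint arm with a two-finger parallel gripper is mounted at the origin on the work surface. World frame = base frame: x ahead of the robot, y to its left, z up, the work surface at z = 0. Lengths are in m, angles in rad, forces in N, time in s.
With the tool pointing down it reaches from about 0.425 to 1.025 m from the base axis. Payload 9.4 kg.
Tool frame: the origin (TCP) lies on the centre line of the jaws, within the pads' length; the fingertips stand 22 mm ahead of it and the grasp point (between the pads) lies 3 mm ahead of it (env.nose_length is the z of the fingertips in the tool frame, in m); z points along the fingers, y is the line along which they close (so a half turn about z gives the same grasp; the last joint's range is limited). The gripper opens to 93 mm and grips with 3 to 60 N. Pads are 15 mm wide; open, the fingers measure 128 mm over their backs; the gripper's body (75 mm by 188 mm) begins 65 mm behind the grasp point.
Start: joints at [1.184, 0.599, -0.003, 1.599, 0.002, 0.943, -0.08], TCP at [0.221, -0.69, 0.241] pointing down, gripper open.
Joint ranges: [-2.57, 2.57], [-0.35, 1.97], [-1.29, 1.29], [0.11, 2.56], [-1.05, 4.19], [0.11, 1.86], [-2.63, 2.63]. Speed limits (rad/s): [2.22, 2.22, 3.01, 3.01, 3.14, 3.14, 3.14].

### API

Orientations are given as a rotation vector (axis times angle).
In Python, from bench import env gives the robot as it stands. The module is installed in compiled form; this text tells all that it offers.
- The arm moves only by the tool drive_tool, never from a script. Its argument "moves" is a list of rows, each a list of 5 numbers: the opening, from -1 (shut) to 1 (fully open), then the shift along the world's x, y, z in cm, then the turn about the world's z in degrees. A call has 1 to 20 rows; each row shifts and turns the commanded pose from where the row before left it; what a row does not reach is not made up. A row lasts 1/8 s, in which the tool goes at most 62.5 mm and 10.7 degrees, less where a joint would pass 70% of its speed; a pose out of reach is approached as far as the arm can. A call with a gripper value outside its range is refused whole. The fingers move at their own pace and stop on an object; "force" is the grip in N (left out, the last holds). Time passes only in rows, so rows that do not move let the fingers close. It gives the time, the measured TCP pose, the force, the opening and the grip force at its end, in the units of the state.
- env.read_state(): the state, without advancing time (a new reading comes with each control period).
- env.get_image(name): name is "scene" or "side" or "wrist"; returns the picture (480x640x3 uint8, red, green, blue); there is no depth.
- env.camera_params(name): a dict with "fx", "fy", "cx", "cy" (pixels), "R" (3x3) and "t" (3): a world point X has camera coordinates R X + t; the wrist camera has in their place "mount" (4x4, takes a point from camera to tool coordinates, whose origin is the TCP and whose axes are the flange's). Camera axes: x right, y down, z forward; pixel columns grow to the right and rows downward; lengths in m; the calibration is good to about 2 mm. A picture is of the moment at which its call begins: read the wrist's pose just before it. camera_params takes no time and is no camera call.
- env.finish_job(): hands the job in; it is judged then, once.
Trained networks look in the newest picture that a camera, given by its name, has taken for a name from the list of things; names that differ only in an ending like _2 or _b are one class to them, and where a whole thing is asked for, a point or a joint stands for the part that bears it (a point fixed in the world has none). Each returns a list of dicts, best first, with "score" (0 to 1); they miss things now and then, are a little off and sometimes report something else, mostly with a low value. They report only what shows in the picture. A call takes as long as a camera call. They do not tell look-alikes from the thing itself.
- env.spot_in(camera, label): "uv" ([column, row] in pixels, amid what is visible of it).
- env.regions_of(camera, label): "region" (480x640 bool, what is visible of it) and "uv" ([column, row] in pixels, amid what is visible of it).
The state is a dict: "time": time; "joint_pos": joint angles; "joint_velocities": joint speeds; "joint_torque": joint torques, N m; "tcp_pos": TCP position; "tool_rot": TCP orientation; "force": force on the tool from outside, world axes, zero at the start; "wrist_torque": the same for the moment, N m; "finger_gap": finger opening in m; "grip_force": force on a finger pad.
Only numpy, scipy, OpenCV 4.12 (cv2) and the standard library are available. Lean on these libraries where they do the work, as an engineer would, in place of code of your own. Each camera call takes 0.05 s, during which the arm holds its last target. There are 200 camera calls.

### The job

Clear up after a hose job. First pull the drawer of the low cabinet all the way out to its stop; then lift every gauge plate straight up out of the slotted rack and stand it upright in a drawer slot of its own, wide plates in the wide slots and narrow plates in the narrow slots, and put every loose hose coupling into the shallow tray behind the drawer front. When all are in, push the drawer fully shut, and leave the other things on the bench as they are.

Things in the scene. Friction and masses are not known exactly. Their poses are not given: they have to be found in the camera images.
- cabinet: low blue steel drawer cabinet, fixed, 168 wide (y) x 250 deep (x) x 120 high; origin on the table under the middle of its front opening; its x axis points into the cabinet (the drawer slides out along its -x), y to the left, z up
- drawer (a joint): how far the cabinet's one drawer is pulled out, m: 0 = fully shut, 0.19 = out against its stop. It slides stiffly (about 2 N friction) and stays where it is left. It may start slightly ajar
- drawer_frame (a point): point on the drawer under the middle of its front panel's outer face, at table height; moves with it; axes as the cabinet's. Drawer inside, mm in this frame: front panel x 0..8, z 4..112, 168 wide; shallow black tray x 8..78, y -74..74, floor z 55, back wall top z 68; side walls top z 68; slots behind the tray, see drawer_top. With the drawer at its stop the cabinet front is at x 198
- drawer_handle (a point): middle of the drawer's steel bar handle, which runs 100 mm along the drawer's y, 10 mm thick, 35 mm in front of the front panel, 95 mm above the table; it can be pinched from above
- drawer_top (a point): middle of the top edge of the drawer's front panel. Plate slots, in drawer_frame mm: front row x 105, back row x 147, floor z 12, each 12 wide in x between grey ridges upright to z 36 with 45-degree flanks to z 51 that guide a plate in. A partition (y -14..-10, top z 68) leaves wide slots on the left (y -10..74, middle 32), narrow ones on the right (y -74..-14, middle -44)
- rack: dark steel slotted rack, fixed, base 170 x 90 x 10 mm; origin under its middle; four slots 40 mm apart along its x axis (at x -60, -20, 20, 60), each between two upright fins 4 thick and 70 wide in y, 11 apart, rising 30 above the base
- wide_a: bare metal gauge plate with four holes marked, 70 wide (own y) x 80 high (own z) x 8 thick (own x), about 350 g, standing in a rack slot with its foot on the rack's base, 10 mm above the table; origin at the middle of its lower edge. May be absent
- wide_b: bare metal gauge plate with four holes marked, 70 wide (own y) x 80 high (own z) x 8 thick (own x), about 350 g, standing in a rack slot with its foot on the rack's base, 10 mm above the table; origin at the middle of its lower edge. May be absent
- narrow_a: bare metal gauge plate with two holes marked, 44 wide (own y) x 80 high (own z) x 8 thick (own x), about 220 g, standing in a rack slot as the wide ones do; origin at the middle of its lower edge. May be absent
- narrow_b: bare metal gauge plate with two holes marked, 44 wide (own y) x 80 high (own z) x 8 thick (own x), about 220 g, standing in a rack slot as the wide ones do; origin at the middle of its lower edge. May be absent
- coupling_a: plain steel hose coupling lying on the table, 60 long along its own x, hexagonal middle 34 long and 24 across flats (lies on a flat), 18 mm round ends; origin at its centre, 12 mm above what it lies on. It can roll, so its roll about x is arbitrary. May be absent
- coupling_b: plain steel hose coupling lying on the table, 60 long along its own x, hexagonal middle 34 long and 24 across flats (lies on a flat), 18 mm round ends; origin at its centre, 12 mm above what it lies on. It can roll, so its roll about x is arbitrary. May be absent
- spray: bystander to leave alone: spray can, 56 mm across, 170 high
- spanner: bystander to leave alone: spanner, 170 mm long
- driver: bystander to leave alone: screwdriver, 180 mm long
- tape: bystander to leave alone: roll of tape, 90 mm across, 25 high
- mug: bystander to leave alone: mug, 80 mm across, 90 high
There are look-alikes about, which are no part of the job. What is shaped like the coupling_b but turquoise is not meant. What is shaped like the coupling_a but purple is not meant.

How it is judged:
On the way, in this order (a step that is already met when the one before it is completed fails the run):
1. the drawer is pulled out to its stop (value of joint drawer above 0.182 m), for 0.2 s.
2. every plate stands in a drawer slot of its kind and every coupling is in the drawer's tray (x of wide_a in the frame of drawer_frame between 0.09 and 0.162 m and y of wide_a in the frame of drawer_frame between 0.015 and 0.049 m and z of wide_a in the frame of drawer_frame between 0.005 and 0.022 m and angle between each of wide_a, wide_b, narrow_a, narrow_b's own z axis and vertical below 0.4 rad and x of wide_b in the frame of drawer_frame between 0.09 and 0.162 m and y of wide_b in the frame of drawer_frame between 0.015 and 0.049 m and z of wide_b in the frame of drawer_frame between 0.005 and 0.022 m and x of narrow_a in the frame of drawer_frame between 0.09 and 0.162 m and y of narrow_a in the frame of drawer_frame between -0.062 and -0.026 m and z of narrow_a in the frame of drawer_frame between 0.005 and 0.022 m and x of narrow_b in the frame of drawer_frame between 0.09 and 0.162 m and y of narrow_b in the frame of drawer_frame between -0.062 and -0.026 m and z of narrow_b in the frame of drawer_frame between 0.005 and 0.022 m and x of coupling_a in the frame of drawer_frame between 0.008 and 0.08 m and y of coupling_a in the frame of drawer_frame between -0.076 and 0.076 m and z of coupling_a in the frame of drawer_frame between 0.055 and 0.095 m and x of coupling_b in the frame of drawer_frame between 0.008 and 0.08 m and y of coupling_b in the frame of drawer_frame between -0.076 and 0.076 m and z of coupling_b in the frame of drawer_frame between 0.055 and 0.095 m), for 0.2 s.
At the end, for the whole second after the job is handed in: the drawer is shut to within 8 mm; every plate that was in the rack stands in a drawer slot of its kind, its lower edge on the slot floor (within 10 mm) and upright within 0.4 rad; every coupling is in the shallow tray; all at rest (all of step 2 and value of joint drawer below 0.008 m and linear speed of each of wide_a, wide_b, narrow_a, narrow_b, coupling_a, coupling_b below 0.02 m/s); the robot touches nothing.
It fails at once if a bystander (spray can, spanner, screwdriver, tape or mug) is knocked more than 40 mm from its place (distance of any of spray, spanner, driver, tape, mug from where it was at the start of the episode above 0.04 m).
Of wide_a, wide_b, narrow_a, narrow_b only 3 to 4 are there at a start; the rules pass over those that are not, and their reading is None.
Of coupling_a, coupling_b only 1 to 2 are there at a start; the rules pass over those that are not, and their reading is None.
At some moment in a run one of coupling_a, coupling_b may be knocked a few centimetres aside while the robot is not near it.
It also fails if it takes over 192 s, if anything falls off the work surface, if the arm or the gripper's body presses on something with over 40 N, if the wrist force passes 120 N, or if a joint passes its speed limit or range.

## Working session

There is one attempt and no reset: what is moved stays moved. The work goes in short steps, Python scripts to look and compute and a tool call to move; the robot and the scene stay as the last step left them, time stands still between calls to the robot, and variables do not carry over. Pictures are saved under pics/ and viewed, at most 17 in all, crops included, and the job is handed in when it is done.

Besides the shell and the picture viewer there is one more tool, called after "Request:" as name(argument=value, ...) on one line, values as JSON. drive_tool: Moves the arm, as the interface text tells. Its arguments: {"type":"object","properties":{"moves":{"type":"array","items":{"type":"array","items":{"type":"number"}}},"force":{"type":"number"}},"required":["moves"]}

```bash
mkdir -p pics
cat > h.py <<'E'
import numpy as np,cv2
from scipy.spatial.transform import Rotation as Rn
from bench import env
def save(cam,name):
    im=env.get_image(cam); cv2.imwrite('pics/'+name,im[:,:,::-1]); return im
def cam(c):
    p=env.camera_params(c)
    if 'R' in p: return p,np.array(p['R']),np.array(p['t'])
    s=env.read_state(); M=np.array(p['mount']); T=np.eye(4); T[:3,:3]=Rn.from_rotvec(s['tool_rot']).as_matrix(); T[:3,3]=s['tcp_pos']
    W=np.linalg.inv(T@M); return p,W[:3,:3],W[:3,3]
def ray(c,uv):
    p,R,t=cam(c); d=R.T@np.array([(uv[0]-p['cx'])/p['fx'],(uv[1]-p['cy'])/p['fy'],1]); return -R.T@t,d/np.linalg.norm(d)
def atz(c,uv,z):
    o,d=ray(c,uv); return o+d*(z-o[2])/d[2]
def proj(c,X):
    p,R,t=cam(c); q=R@np.array(X)+t; return np.array([p['fx']*q[0]/q[2]+p['cx'],p['fy']*q[1]/q[2]+p['cy']])
def tri(rays):
    A=np.zeros((3,3));b=np.zeros(3)
    for o,d in rays: P=np.eye(3)-np.outer(d,d);A+=P;b+=P@o
    X=np.linalg.solve(A,b); return X,[np.linalg.norm((np.eye(3)-np.outer(d,d))@(X-o)) for o,d in rays]
E
python3 - <<'E'
from h import *
for c in('scene','side'):
    save(c,c+'0.png'); o,d=ray(c,(320,240)); print(c,o.round(3),d.round(2))
    for l in('cabinet','drawer_handle','drawer_top','rack','wide_a','narrow_a','coupling_a','spray','spanner','driver','tape','mug'):
        print(l,[(np.round(r['uv']).astype(int).tolist(),round(float(r['score']),2),atz(c,r['uv'],0.01).round(3).tolist()) for r in env.spot_in(c,l)][:5])
print(env.camera_params('wrist')); print(env.read_state()['time'])
E
```

```text
scene [1.008 0.663 1.057] [-0.37 -0.5  -0.79]
cabinet [([235, 322], 0.69, [0.775, 0.064, 0.01])]
drawer_handle [([302, 278], 0.88, [0.611, 0.059, 0.01])]
drawer_top [([311, 273], 0.94, [0.588, 0.061, 0.01])]
rack [([258, 170], 0.96, [0.51, -0.253, 0.01]), ([312, 271], 0.35, [0.584, 0.057, 0.01])]
wide_a [([247, 156], 0.85, [0.505, -0.309, 0.01]), ([232, 164], 0.71, [0.549, -0.306, 0.01]), ([261, 153], 0.41, [0.475, -0.296, 0.01]), ([311, 272], 0.34, [0.586, 0.059, 0.01]), ([260, 172], 0.23, [0.51, -0.245, 0.01])]
narrow_a []
coupling_a [([417, 465], 0.93, [0.682, 0.485, 0.01]), ([498, 343], 0.8, [0.402, 0.408, 0.01]), ([435, 320], 0.78, [0.463, 0.299, 0.01]), ([402, 362], 0.6, [0.574, 0.327, 0.01]), ([478, 296], 0.6, [0.356, 0.311, 0.01])]
spray [([184, 217], 0.88, [0.72, -0.231, 0.01])]
spanner []
driver [([319, 162], 0.97, [0.382, -0.186, 0.01]), ([495, 410], 0.52, [0.506, 0.497, 0.01])]
tape [([346, 385], 0.89, [0.686, 0.3, 0.01])]
mug [([492, 407], 0.71, [0.506, 0.491, 0.01]), ([234, 166], 0.54, [0.55, -0.298, 0.01]), ([234, 321], 0.43, [0.776, 0.062, 0.01])]
side [0.069 0.814 0.
[... 639 characters left out ...]
.271, 0.01])]
spanner [([398, 298], 0.78, [0.363, 0.099, 0.01]), ([280, 221], 0.56, [0.695, 0.054, 0.01])]
driver [([454, 216], 0.6, [0.38, -0.195, 0.01])]
tape [([194, 278], 0.6, [0.73, 0.298, 0.01])]
mug [([196, 386], 0.9, [0.55, 0.48, 0.01])]
{'fx': 331.3174591912853, 'fy': 331.3174591912853, 'cx': 319.4842482811589, 'cy': 240.383844159156, 'mount': array([[ 1.16776322e-03, -9.70558999e-01, -2.40860678e-01,
         6.71226014e-02],
       [ 9.99997850e-01,  7.20643419e-04,  1.94441766e-03,
        -5.89089670e-04],
       [-1.71359739e-03, -2.40862430e-01,  9.70557754e-01,
        -1.44754303e-01],
       [ 0.00000000e+00,  0.00000000e+00,  0.00000000e+00,
         1.00000000e+00]])}
1.3
```

View pics/scene0.png

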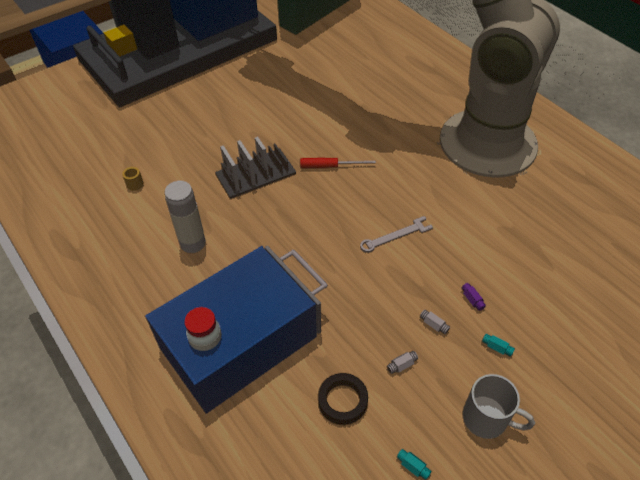

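View pics/side0.png

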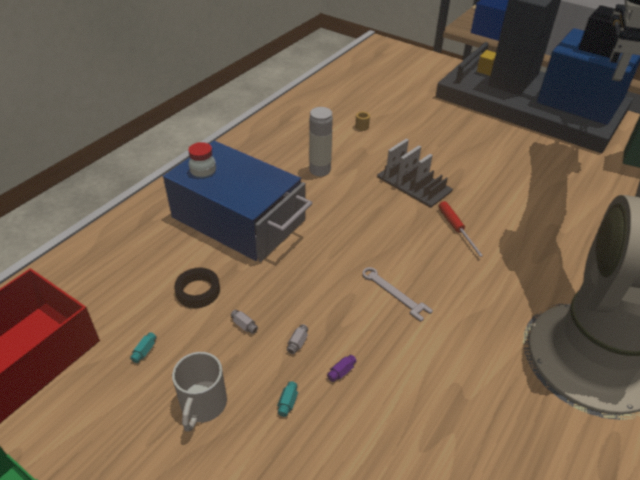

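Scene view: steel couplings are at (435,321) and (402,362). The look-alikes are teal (498,345), teal (414,464) and purple (473,296). The rack at (257,168) holds three plates, and its slot nearest the robot is empty. The drawer handle is at (305,275).

Run:
```python
from h import *
P={'coup1':((435,321),(298,338)),'coup2':((402,362),(244,321)),'hL':((325,290),(271,224)),'hR':((284,254),(309,203)),
'plateA top':((228,157),(393,150)),'cabtopFL':((317,300),(262,210)),'cabtopFR':((266,250),(303,180)),'cabtopBL':((205,383),(168,182)),
'spanL':((367,246),(370,273)),'spanR':((427,222),(424,313)),'drvtip':((375,163),(478,254)),'drvh':((302,162),(445,206))}
for k,(a,b) in P.items():
    X,e=tri([ray('scene',a),ray('side',b)]); print(k,X.round(3),np.round(e,4))
s=env.read_state(); print(Rn.from_rotvec(s['tool_rot']).as_matrix().round(2))
```

```text
coup1 [0.465 0.299 0.013] [0.0022 0.0022]
coup2 [0.574 0.325 0.011] [0.0018 0.0018]
hL [0.631 0.164 0.112] [0.0018 0.0018]
hR [0.631 0.031 0.079] [0. 0.]
plateA top [ 0.58  -0.254  0.084] [0.0058 0.0058]
cabtopFL [0.657 0.17  0.13 ] [0.0124 0.0124]
cabtopFR [0.663 0.016 0.112] [0.0063 0.0063]
cabtopBL [0.898 0.187 0.11 ] [0.0023 0.0023]
spanL [0.446 0.07  0.003] [0.0024 0.0024]
spanR [0.302 0.103 0.009] [0.0017 0.0017]
drvtip [ 0.281 -0.1    0.018] [0.0025 0.0025]
drvh [ 0.412 -0.214  0.01 ] [0.0016 0.0016]
[[ 0.95  0.3  -0.  ]
 [ 0.3  -0.95 -0.  ]
 [-0.    0.   -1.  ]]
```

Request:
drive_tool(moves=[[0, 3, 4, 4, -4], [0, 3, 4, 3, -4], [0, 3, 5, 0, -4], [0, 3, 5, 0, -4], [0, 3, 5, 0, -1.5], [0, 3, 5, 0, 0], [0, 3, 5, 0, 0], [0, 3, 5, 0, 0], [0, 3, 4, 0, 0], [0, 3, 1, 0, 0], [0, 0, 0, 0, 0], [0, 0, 0, 0, 0]])

```text
time: 2.8
tcp_pos: [0.5195, -0.262, 0.3095]
tool_rot: [3.141, 0.006, -0.001]
force: [-0.3, 0.4, -0.2]
finger_gap: 0.0467
grip_force: 0.0
```

Run:
```python
from h import *
s=env.read_state(); print(s['tcp_pos'],s['time'],s['finger_gap']); save('wrist','w1.png')
for l in('wide_a','narrow_a','rack'):
    for r in env.regions_of('wrist',l): 
        m=r['region'].astype(np.uint8); pts=cv2.findNonZero(m); print(l,round(r['score'],2),np.round(r['uv']),cv2.minAreaRect(pts))
J,e=tri([ray('scene',(203,320)),ray('side',(201,152))]); print('jar',J,e)
```

```text
[ 0.51954128 -0.26198106  0.30951053] 2.8 0.046665884049846416
wide_a 0.98 [313. 200.] ((315.424560546875, 199.73583984375), (63.51811599731445, 14.558794021606445), 10.619654655456543)
wide_a 0.86 [323. 166.] ((322.9942321777344, 165.53756713867188), (65.23253631591797, 9.123431205749512), 8.746162414550781)
narrow_a 0.96 [316. 230.] ((314.280029296875, 233.54000854492188), (39.1737174987793, 17.677669525146484), 8.130102157592773)
narrow_a 0.58 [316. 210.] ((315.9594421386719, 206.74322509765625), (68.88317108154297, 124.77883911132812), 9.462323188781738)
rack 0.68 [320. 210.] ((316.229736328125, 206.62161254882812), (69.37635803222656, 126.42280578613281), 9.462323188781738)
jar [0.85093235 0.12084155 0.17207877] [np.float64(0.0005559599639660656), np.float64(0.0005559599639660594)]
```

View pics/w1.png

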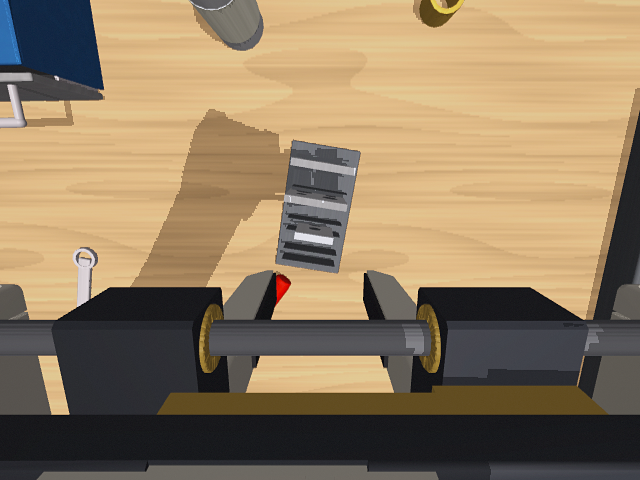

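Wrist view: the rack is centred at (318,207). Bright plate tops are at (323,166) wide, (316,202) wide and (314,238) narrow.

Run:
```python
from h import *
c=[atz('wrist',p,0.01)[:2] for p in((294,140),(360,152),(339,272),(276,263))]
print(np.round(c,3)); C=np.mean(c,0); v=(c[0]-c[3]+c[1]-c[2]); a=np.arctan2(v[1],v[0]); print('rack',C.round(4),np.degrees(a),[np.linalg.norm(c[i]-c[i-1]).round(3) for i in range(4)])
w=c[0]-c[1]+c[3]-c[2]; print('yaw from y',np.degrees(np.arctan2(-w[0],w[1])))
for k,p,q in(('far',(291,160),(355,171)),('mid',(284,199),(347,209)),('nar',(294,235),(333,241))):
    A,B=atz('wrist',p,.09),atz('wrist',q,.09); M=(A+B)/2; d=M[:2]-C
    print(k,M.round(4),np.linalg.norm(A-B).round(3),'yaw',np.degrees(np.arctan2(-(A-B)[0],(A-B)[1])).round(1),'rack xy',(d@[np.cos(a),np.sin(a)]).round(3),(d@[-np.sin(a),np.cos(a)]).round(3))
for S in(-.06,-.02,.02,.06): print(S,(C+S*np.array([np.cos(a),np.sin(a)])).round(4))
im=cv2.imread('pics/w1.png')[120:290,260:380]; cv2.imwrite('pics/w1c.png',cv2.resize(im,None,fx=3.5,fy=3.5,interpolation=cv2.INTER_CUBIC))
```

```text
[[ 0.609 -0.229]
 [ 0.594 -0.315]
 [ 0.43  -0.29 ]
 [ 0.443 -0.201]]
rack [ 0.5192 -0.2588] -8.951442333518203 [np.float64(0.168), np.float64(0.087), np.float64(0.166), np.float64(0.09)]
yaw from y -9.012909491880281
far [ 0.5788 -0.2658  0.09  ] 0.07 yaw -9.3 rack xy 0.06 0.002
mid [ 0.5373 -0.2578  0.09  ] 0.07 yaw -8.8 rack xy 0.018 0.004
nar [ 0.4988 -0.2555  0.09  ] 0.045 yaw -8.8 rack xy -0.021 0.0
-0.06 [ 0.4599 -0.2495]
-0.02 [ 0.4995 -0.2557]
0.02 [ 0.539  -0.2619]
0.06 [ 0.5785 -0.2682]
```

View pics/w1c.png

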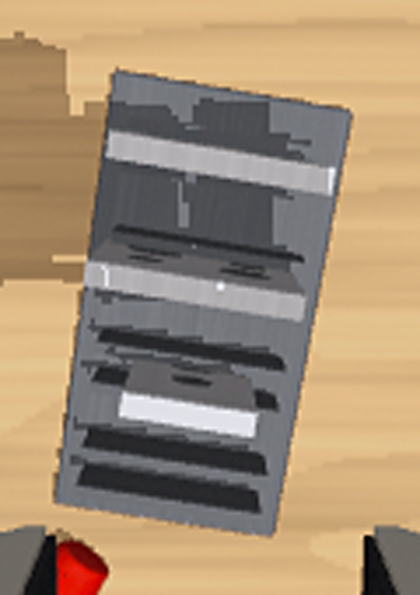

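Request:
drive_tool(moves=[[0, 2, 6, 0, 0], [0, 2, 6, 0, 0], [0, 2, 6, 0, 0], [0, 2, 6, 0, 0], [0, 2, 6, 0, 0], [0, 1, 5, 0, 0], [0, 0, 0, 0, 0], [0, 0, 0, 0, 0]])

```text
time: 4.0
tcp_pos: [0.6289, 0.0837, 0.3095]
tool_rot: [3.141, 0.005, -0.001]
force: [-0.3, -0.0, 0.1]
finger_gap: 0.0466
grip_force: 0.0
```

Run:
```python
from h import *
s=env.read_state(); print(s['tcp_pos'],s['time'],s['joint_pos']); save('wrist','w2.png')
for l in('drawer_handle','drawer_top','coupling_a','spanner'):
    for r in env.regions_of('wrist',l): 
        m=r['region'].astype(np.uint8); pts=cv2.findNonZero(m); print(l,round(r['score'],2),np.round(r['uv']),cv2.minAreaRect(pts))
```

```text
[0.62888555 0.08371891 0.30954873] 4.0 [-0.16133706  0.42416931 -0.08816569  1.73664409  0.0444479   0.98333266
 -1.83373474]
drawer_handle 0.62 [306. 199.] ((308.26995849609375, 210.33026123046875), (46.48125076293945, 162.07704162597656), 89.05304718017578)
drawer_handle 0.53 [306.  99.] ((303.0, 116.49998474121094), (189.99996948242188, 232.99996948242188), 0.0)
drawer_top 0.96 [309. 198.] ((308.32391357421875, 210.19351196289062), (46.550689697265625, 162.08758544921875), 88.85424041748047)
coupling_a 0.97 [ 22. 165.] ((19.88524627685547, 164.26229858398438), (22.216814041137695, 44.548152923583984), 76.75948333740234)
coupling_a 0.95 [145. 248.] ((144.8911895751953, 247.7486114501953), (44.35436248779297, 19.838178634643555), 85.03025817871094)
spanner 0.59 [315. 376.] ((316.7400817871094, 374.2347717285156), (10.403529167175293, 37.13338851928711), 11.888657569885254)
```

View pics/w2.png

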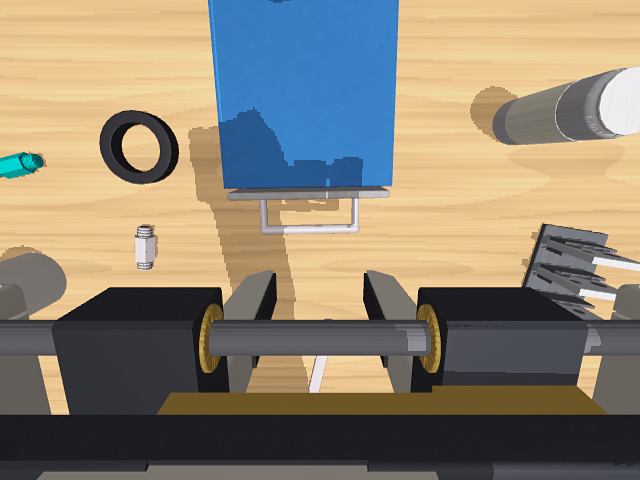

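Wrist view: the handle bar runs from (262,231) to (358,230), the panel top edge is at row 192, and the second steel coupling is at (145,247).

Run:
```python
from h import *
L,R_=atz('wrist',(262,231),.1),atz('wrist',(359,229.5),.1); print('handle',L,R_,np.linalg.norm(L-R_),(L+R_)/2,'yaw',np.degrees(np.arctan2(-(L-R_)[0],(L-R_)[1])))
A,B=atz('wrist',(228,192),.112),atz('wrist',(390,190),.112); print('panel top',A,B,np.linalg.norm(A-B),'yaw',np.degrees(np.arctan2(-(A-B)[0],(A-B)[1])))
C,D=atz('wrist',(224,187),.12),atz('wrist',(393,185),.12);print('cab',C,D,np.linalg.norm(C-D))
for y in(231,): 
  X,e=tri([ray('wrist',(310,230)),ray('scene',(304.5,271)),ray('side',(291,213))]); print(X,e)
print('cp2',atz('wrist',(145,247.5),.012))
print(proj('scene',(L+R_)/2),proj('side',(L+R_)/2))
```

```text
handle [0.61860663 0.14641261 0.1       ] [0.62060336 0.04025587 0.1       ] 0.10617551721991739 [0.619605   0.09333424 0.1       ] yaw 1.0775616073860452
panel top [0.66213122 0.17767473 0.112     ] [0.66470341 0.0112259  0.112     ] 0.16646871245670364 yaw 0.8853417217512539
cab [0.66788182 0.17918057 0.12      ] [0.67040406 0.0102026  0.12      ] 0.16899679167367945
[0.62597866 0.09673639 0.09724832] [np.float64(0.007125105234774559), np.float64(0.004350521737908149), np.float64(0.00340756499864207)]
cp2 [0.57558581 0.32442863 0.012     ]
[307.04125234 265.25532946] [295.94196266 212.8889317 ]
```

Request:
drive_tool(force=25, moves=[[-0.57, -0.9, 1, 0, 10.5], [-0.57, 0, 0, 0, 10.5], [-0.57, 0, 0, 0, 10.5], [-0.57, 0, 0, 0, 10.5], [-0.57, 0, 0, -2, 10.5], [-0.57, 0, 0, -2, 10.5], [-0.57, 0, 0, -3, 10.5], [-0.57, 0, 0, -3, 10.5], [-0.57, 0, 0, -2, 7], [-0.57, 0, 0, 0, 0], [-0.57, 0, 0, 0, 0]])

```text
time: 5.62
tcp_pos: [0.6206, 0.0947, 0.1905]
tool_rot: [2.2, 2.241, 0.001]
force: [-0.3, 0.6, 0.2]
finger_gap: 0.02
grip_force: 0.0
```

Request:
drive_tool(moves=[[-0.57, 0, 0, -4, 0], [-0.57, 0, 0, -3, 0], [-0.57, 0, 0, -2.2, 0], [-0.57, 0, 0, 0, 0], [-1, 0, 0, 0, 0], [-1, 0, 0, 0, 0], [-1, 0, 0, 0, 0]])

```text
time: 6.5
tcp_pos: [0.6207, 0.0953, 0.0991]
tool_rot: [2.197, 2.244, 0.002]
force: [-2.3, 0.7, 6.6]
finger_gap: 0.0092
grip_force: 25.0
```

Request:
drive_tool(moves=[[-1, -1, 0, 0, 0], [-1, -2, 0, 0, 0], [-1, -2, -0.1, 0, 0], [-1, -2, 0, 0, 0], [-1, -2, 0, 0, 0], [-1, -2, -0.1, 0, 0], [-1, -2, 0, 0, 0], [-1, -2, 0, 0, 0], [-1, -2, -0.1, 0, 0], [-1, -1, 0, 0, 0], [-1, -0.5, 0, 0, 0], [-1, 0, 0, 0, 0], [-1, 0, 0, 0, 0]])

```text
time: 8.12
tcp_pos: [0.4351, 0.0917, 0.0989]
tool_rot: [2.196, 2.244, 0.001]
force: [-2.3, -2.2, 18.2]
finger_gap: 0.009
grip_force: 25.0
```

Request:
drive_tool(moves=[[-1, -0.3, 0, 0.1, 0], [-1, -0.3, 0, 0.1, 0], [-1, -0.3, 0, 0, 0], [-1, 0, 0, 0, 0], [-1, 0, 0, 0, 0]])

```text
time: 8.75
tcp_pos: [0.4337, 0.0924, 0.1001]
tool_rot: [2.198, 2.237, 0.017]
force: [27.8, -6.4, -27.3]
finger_gap: 0.0093
grip_force: 25.0
```

Request:
drive_tool(moves=[[-1, 0.5, 0, 0, 0], [-0.57, 0, 0, 0, 0], [-0.57, 0, 0, 0, 0], [-0.57, 0, 0, 3, 0], [-0.57, 0, 0, 6, 0], [-0.57, 1, 0, 6, -10], [-0.57, 5, 0, 5, -10], [-0.57, 5, 0, 0, -10], [-0.57, 3, 0, 0, -10], [-0.57, 0, 0, 0, -10], [-0.57, 0, 0, 0, -10], [-0.57, 0, 0, 0, -10], [-0.57, 0, 0, 0, -10], [-0.57, 0, 0, 0, -10], [-0.57, 0, 0, 0, 0]])

```text
time: 10.62
tcp_pos: [0.5644, 0.0923, 0.2936]
tool_rot: [3.141, 0.037, -0.002]
force: [0.4, 0.0, -0.4]
finger_gap: 0.0201
grip_force: 0.0
```

Run:
```python
from h import *
s=env.read_state(); print(s['tcp_pos'],s['tool_rot'],s['time'],s['finger_gap']); save('wrist','w3.png')
for l in('drawer_handle','drawer_top','coupling_a'):
    for r in env.regions_of('wrist',l): 
        m=r['region'].astype(np.uint8); pts=cv2.findNonZero(m); print(l,round(r['score'],2),np.round(r['uv']),cv2.minAreaRect(pts))
```

```text
[0.56436093 0.09225086 0.29363408] [ 3.14088017e+00  3.71696665e-02 -1.65517125e-03] 10.625 0.02012656141753022
drawer_handle 0.93 [316. 199.] ((318.0, 214.0), (196.0, 148.0), 90.0)
drawer_top 0.76 [320. 200.] ((318.5, 214.5), (195.0, 147.0), 90.0)
drawer_top 0.39 [316. 373.] ((316.9230651855469, 348.8846130371094), (25.691213607788086, 75.8969497680664), 11.309932708740234)
coupling_a 0.97 [138. 200.] ((138.5, 198.5), (47.0, 21.0), 90.0)
coupling_a 0.83 [ 96. 313.] ((93.0, 312.5), (13.0, 44.0), 90.0)
coupling_a 0.71 [169. 277.] ((166.4351348876953, 277.9487609863281), (20.44721794128418, 48.19701385498047), 83.2901611328125)
coupling_a 0.55 [ 14. 102.] ((15.0, 103.0), (28.0, 30.0), 90.0)
coupling_a 0.43 [319. 201.] ((318.5, 214.5), (195.0, 147.0), 90.0)
```

View pics/w3.png

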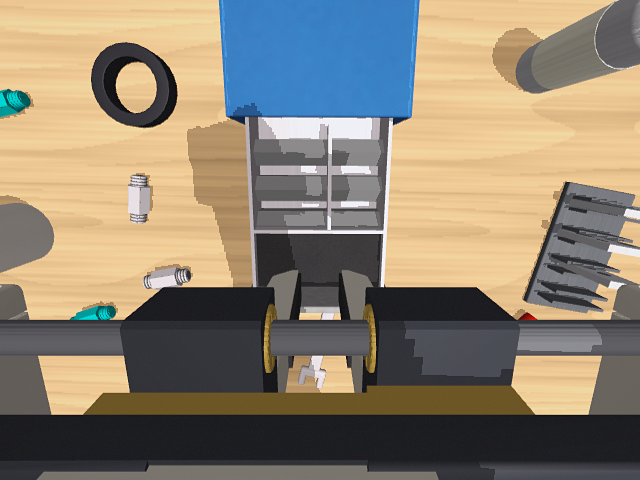

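Wrist view: the drawer is fully out. The tray back wall is at row 232, the partition is at column 329, and the slots lie between rows 125 and 230. Couplings are at (139,198) and (168,277).

Run:
```python
from h import *
f=lambda p,z:atz('wrist',p,z).round(4)
print('back wall',f((254,232),.068),f((383,232),.068))
print('partition',f((329,126),.068),f((329,229),.068))
print('side L top inner/outer far',f((246,118),.068),f((394,118),.068),'near',f((254,286),.068),f((384,286),.068))
print('cab',f((224,117),.12),f((414,116),.12))
print('cpl',f((139,199),.012),f((167,277),.012))
im=cv2.imread('pics/w3.png'); cv2.imwrite('pics/w3c.png',cv2.resize(im[105:295,225:415],None,fx=3.1,fy=3.1,interpolation=cv2.INTER_CUBIC))
```

```text
back wall [0.548  0.1668 0.068 ] [0.5518 0.0191 0.068 ]
partition [0.6654 0.0847 0.068 ] [0.5537 0.081  0.068 ]
side L top inner/outer far [0.6711 0.1725 0.068 ] [0.6752 0.0164 0.068 ] near [0.482  0.1682 0.068 ] [0.486  0.0131 0.068 ]
cab [0.6659 0.1815 0.12  ] [0.6713 0.0093 0.12  ]
cpl [0.575  0.3245 0.012 ] [0.4694 0.2976 0.012 ]
```

View pics/w3c.png

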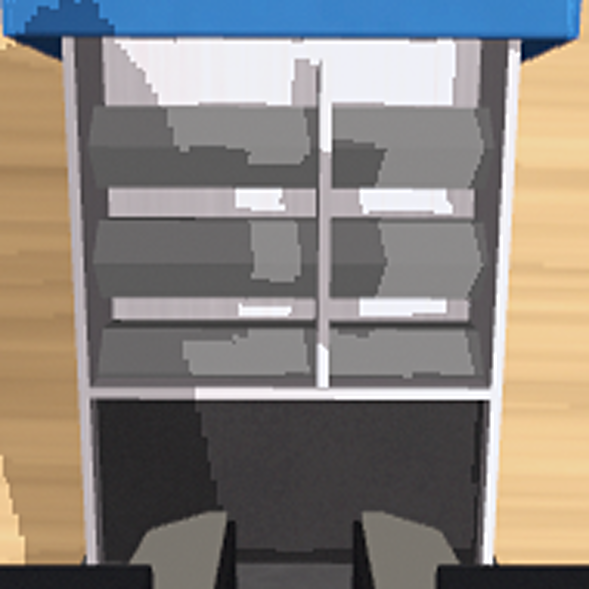

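Run:
```python
from h import *
f=lambda p,z:atz('wrist',p,z).round(4)
g=lambda c,r:(225+c/3.1,105+r/3.1)
print('crest mid',f(g(323,263),.051),'crest back',f(g(323,147),.051))
print('slot floors',f(g(323,201),.02),f(g(323,308),.02))
print('slot floor edges z12 back row',f(g(323,187),.0347),f(g(323,216),.012),'front row',f(g(323,297),.036),f(g(323,320),.012))
print('wall near edge at x78',f(g(290,400),.068),'far',f(g(290,387),.068))
print('sidewall inner at row crop 260',f(g(92,260),.051),f(g(483,260),.051))
print('partition mid at slots',f(g(325,200),.068),f(g(323,310),.068))
```

```text
crest mid [0.5966 0.0817 0.051 ] crest back [0.6386 0.0831 0.051 ]
slot floors [0.6183 0.0815 0.02  ] [0.5755 0.0801 0.02  ]
slot floor edges z12 back row [0.624  0.0822 0.0347] [0.612  0.0811 0.012 ] front row [0.582  0.0808 0.036 ] [0.5694 0.0797 0.012 ]
wall near edge at x78 [0.5475 0.0928 0.068 ] far [0.5525 0.093  0.068 ]
sidewall inner at row crop 260 [0.5955 0.1682 0.051 ] [0.5993 0.0219 0.051 ]
partition mid at slots [0.6202 0.0823 0.068 ] [0.5813 0.0817 0.068 ]
```

Request:
drive_tool(force=40, moves=[[-0.57, 0, -4.5, 0, 10], [-0.57, 0, -4.5, 0, 10], [-0.57, 0, -4.5, 0, 10], [-0.57, 0, -4.5, 0, 10], [-0.57, 0, -4.5, 0, 10], [-0.57, 0, -4.5, 0, 10], [-0.57, -1.2, -4.5, 0, 10], [-0.57, -1.5, -3.6, -3, 9.6], [-0.57, 0, 0, -5, 0], [-0.57, 0, 0, -4, 0], [-0.57, 0, 0, 0, 0], [-0.57, 0, 0, 0, 0]])

```text
time: 12.32
tcp_pos: [0.5391, -0.259, 0.1751]
tool_rot: [2.39, 2.038, 0.001]
force: [0.9, 0.5, 0.4]
finger_gap: 0.0204
grip_force: 0.0
```

Run:
```python
from h import *
s=env.read_state(); r=s['tool_rot']; print(s['tcp_pos'],2*np.degrees(np.arctan2(r[1],r[0])))
X,e=tri([ray('scene',(191,240)),ray('side',(320,166))]); print('spray base',X,e)
save('wrist','w4.png'); 
for r in env.regions_of('wrist','wide_a')+env.regions_of('wrist','narrow_a'):
    m=r['region'].astype(np.uint8); print(round(r['score'],2),np.round(r['uv']),cv2.minAreaRect(cv2.findNonZero(m)))
```

```text
[ 0.53906265 -0.25899865  0.17509621] 80.90738334163342
spray base [ 0.7406394  -0.16744186  0.01021207] [np.float64(0.0016810909691294261), np.float64(0.001681090969129485)]
0.82 [369. 239.] ((368.557373046875, 239.986572265625), (22.42628288269043, 91.86205291748047), 0.8184555172920227)
0.56 [317. 244.] ((318.0, 244.0), (104.0, 12.0), 90.0)
0.66 [264. 245.] ((266.5, 247.5), (75.0, 23.0), 90.0)
```

View pics/w4.png

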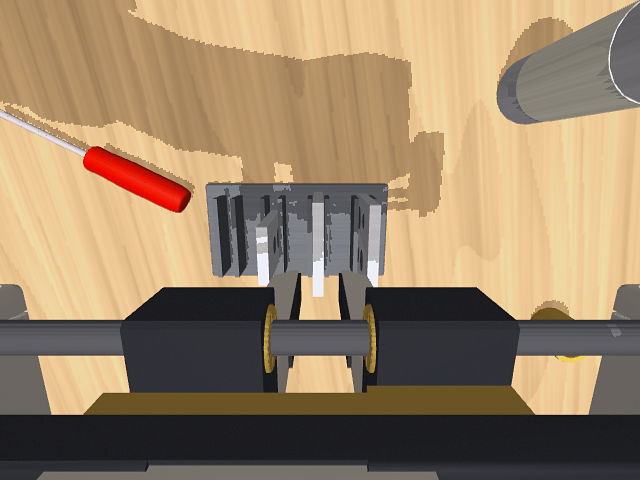

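Wrist view: the jaws straddle the middle wide plate (column 318) and are well aligned, with neighbours at columns 264 and 372.

Request:
drive_tool(moves=[[-0.57, -0.1, 0.1, -3, 0], [-0.57, 0, 0, -3, 0], [-0.57, 0, 0, -2.6, 0], [-0.57, 0, 0, 0, 0], [-1, 0, 0, 0, 0], [-1, 0, 0, 0, 0], [-1, 0, 0, 0, 0], [-1, 0, 0, 1, 0], [-1, 0, 0, 3, 0], [-1, 0, 0, 5, 0], [-1, 0, 0, 5, 0], [-1, 0, 0, 0, 0]])

```text
time: 13.98
tcp_pos: [0.5389, -0.2585, 0.2321]
tool_rot: [2.387, 2.033, 0.005]
force: [-0.1, 0.1, -5.1]
finger_gap: 0.008
grip_force: 40.0
```

Request:
drive_tool(moves=[[-1, 1, 5, 1, 0], [-1, 1, 5, 1, 0], [-1, 1, 5, 0, 2], [-1, 1, 5, 0, 2], [-1, 1, 5, 0, 2], [-1, 1, 5, 0, 2], [-1, 1, 5, 0, 2.4], [-1, 0.7, 3.5, 0, 0], [-1, 0, 0, -2, 0], [-1, 0, 0, -4, 0], [-1, 0, 0, -2, 0], [-1, 0, 0, 0, 0], [-1, 0, 0, 0, 0]])

```text
time: 15.6
tcp_pos: [0.6144, 0.1271, 0.1681]
tool_rot: [-2.197, -2.246, -0.0]
force: [0.2, 0.5, -4.2]
finger_gap: 0.0079
grip_force: 40.0
```

Run:
```python
from h import *
s=env.read_state(); r=s['tool_rot']; print(s['tcp_pos'],2*np.degrees(np.arctan2(r[1],r[0])),s['force'])
save('wrist','w5.png')
```

```text
[0.61438242 0.12714222 0.16812276] -268.74623243451913 [ 0.15350415  0.4899891  -4.17002592]
```

View pics/w5.png

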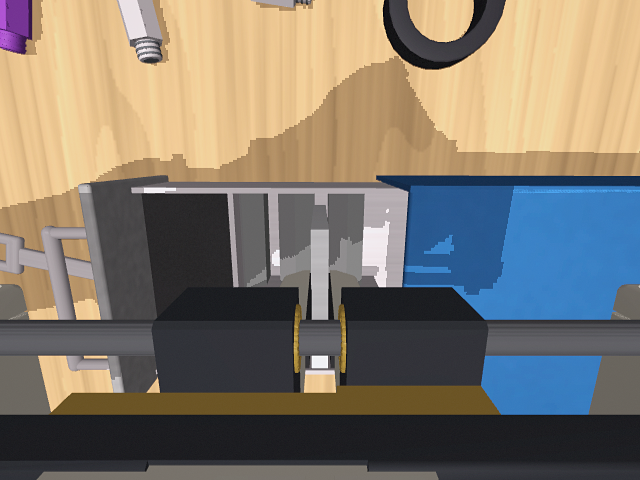

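Wrist view: the plate hangs over the back left slot. The slot lies between the ridges at columns 279–315 and 328–363.

Run:
```python
from h import *
im=cv2.imread('pics/w5.png'); cv2.imwrite('pics/w5c.png',cv2.resize(im[175:295,220:410],None,fx=4,fy=4,interpolation=cv2.INTER_CUBIC))
for c in(296,315,328,345): print(c,atz('wrist',(c,197),.036).round(4),atz('wrist',(c,197),.051).round(4))
```

```text
296 [0.5951 0.1619 0.036 ] [0.5961 0.1637 0.051 ]
315 [0.611  0.1623 0.036 ] [0.6111 0.164  0.051 ]
328 [0.6219 0.1625 0.036 ] [0.6214 0.1642 0.051 ]
345 [0.6361 0.1628 0.036 ] [0.6348 0.1645 0.051 ]
```

View pics/w5c.png

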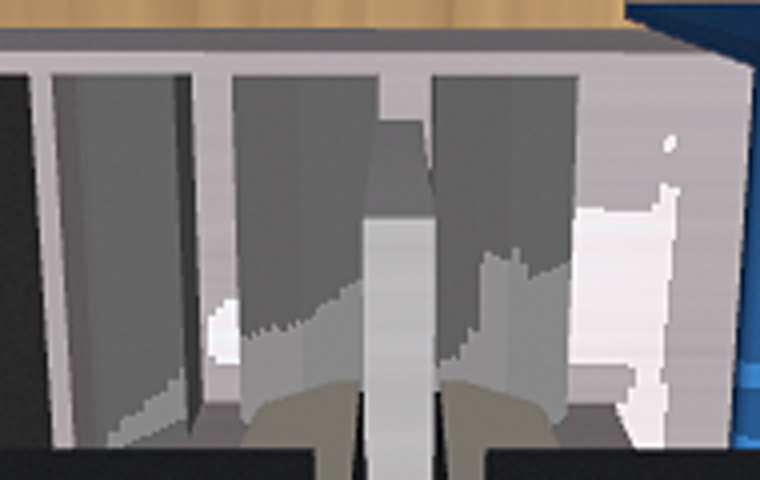

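Request:
drive_tool(moves=[[-1, 0.2, 0, -2, 0], [-1, 0, 0, -2, 0], [-1, 0, 0, -2, 0], [-1, 0, 0, -1, 0], [-1, 0, 0, -0.5, 0], [-1, 0, 0, 0, 0]])

```text
time: 16.4
tcp_pos: [0.6164, 0.1271, 0.0928]
tool_rot: [2.197, 2.246, 0.0]
force: [0.2, -0.3, -3.8]
finger_gap: 0.0074
grip_force: 40.0
```

Request:
drive_tool(moves=[[-1, 0, 0, -0.1, 0], [-0.7, 0, 0, 0, 0], [-0.7, 0, 0, 0, 0], [-0.7, 0, 0, 3, 0], [-0.57, 0, 0, 5, 0], [-0.57, 0, 0, 4, 0], [-0.57, -0.5, -5, 0, 0], [-0.57, -0.5, -5, 0, -2], [-0.57, -0.5, -5, 0, -2], [-0.57, -0.5, -5, 0, -2], [-0.57, -0.5, -5, 0, -2], [-0.57, -0.5, -5, 0, -2.4], [-0.57, -0.5, -5, 0, 0], [-0.57, -0.2, -4.3, 0, 0], [-0.57, 0, 0, -4, 0], [-0.57, 0, 0, 0, 0], [-0.57, 0, 0, 0, 0]])

```text
time: 18.52
tcp_pos: [0.58, -0.2652, 0.1729]
tool_rot: [2.39, 2.038, 0.001]
force: [0.1, -0.3, 0.4]
finger_gap: 0.0201
grip_force: 0.0
```

```bash
cat >> h.py <<'E'
def plates(tag):
    s=env.read_state(); r=s['tool_rot']; print(s['tcp_pos'].round(4),2*np.degrees(np.arctan2(r[1],r[0])))
    save('wrist',tag)
    for r in env.regions_of('wrist','wide_a')+env.regions_of('wrist','narrow_a'):
        q=cv2.boundingRect(r['region'].astype(np.uint8)); u=r['uv']; print(round(r['score'],2),np.round(u),q,atz('wrist',u,.09).round(4))
E
python3 -c "
from h import *; plates('w6.png')"
```

```text
[ 0.58   -0.2652  0.1729] 80.92172421766996
0.85 [315. 244.] (310, 194, 13, 108) [ 0.5792 -0.2579  0.09  ]
0.68 [211. 246.] (196, 212, 36, 75) [ 0.5058 -0.2474  0.09  ]
```

Request:
drive_tool(moves=[[-0.57, -0.15, -0.05, -3, 0], [-0.57, 0, 0, -3, 0], [-0.57, 0, 0, -2.4, 0], [-0.57, 0, 0, 0, 0], [-1, 0, 0, 0, 0], [-1, 0, 0, 0, 0], [-1, 0, 0, 0, 0], [-1, 0, 0, 1, 0], [-1, 0, 0, 3, 0], [-1, 0, 0, 5, 0], [-1, 0, 0, 5, 0], [-1, 0, 0, 1, 0]])

```text
time: 20.18
tcp_pos: [0.5789, -0.2668, 0.2416]
tool_rot: [2.388, 2.034, 0.003]
force: [0.8, -0.2, -3.8]
finger_gap: 0.008
grip_force: 40.0
```

Request:
drive_tool(moves=[[-1, 0, 5, 1, 0], [-1, 0, 5, 0, 0], [-1, 0, 5, 0, 2], [-1, 0, 5, 0, 2], [-1, 0, 5, 0, 2], [-1, 0, 5, 0, 2], [-1, -0.2, 5, 0, 2.4], [-1, -0.1, 4.2, 0, 0], [-1, 0, 0, -3, 0], [-1, 0, 0, -4, 0], [-1, 0, 0, -1, 0], [-1, 0, 0, 0, 0], [-1, 0, 0, 0, 0]])

```text
time: 21.8
tcp_pos: [0.5754, 0.1257, 0.169]
tool_rot: [2.197, 2.245, 0.002]
force: [-0.5, -0.6, -3.2]
finger_gap: 0.0076
grip_force: 40.0
```

Run:
```python
from h import *
s=env.read_state(); r=s['tool_rot']; print(s['tcp_pos'],2*np.degrees(np.arctan2(r[1],r[0])),s['force'])
im=save('wrist','w7.png')
cv2.imwrite('pics/w7c.png',cv2.resize(im[170:330,220:460,::-1],None,fx=3.3,fy=3.3,interpolation=cv2.INTER_CUBIC))
```

```text
[0.57544661 0.12565963 0.1689771 ] 91.23268225001136 [-0.46342238 -0.55358598 -3.16589788]
```

View pics/w7c.png

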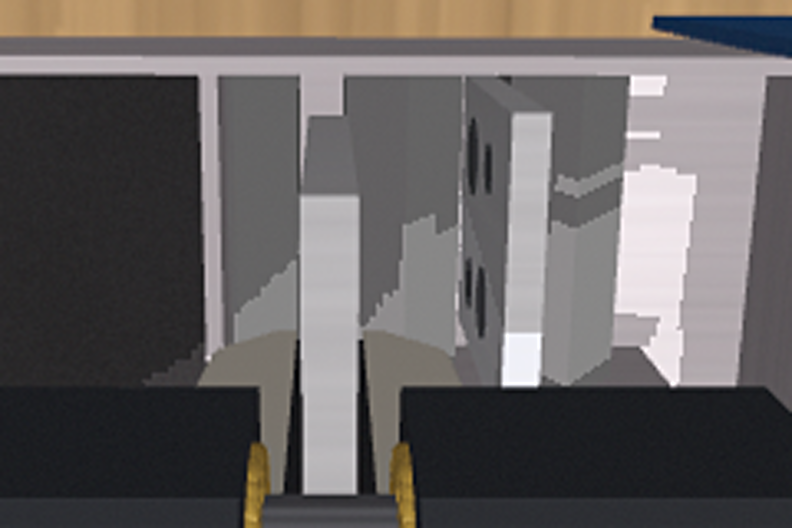

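The first wide plate stands in the back slot (crop column 530). The second hangs over the front slot and sits about 1 mm too far back.

Request:
drive_tool(moves=[[-1, -0.1, 0, -2, 0], [-1, 0, 0, -2, 0], [-1, 0, 0, -2, 0], [-1, 0, 0, -1, 0], [-1, 0, 0, -0.6, 0], [-1, 0, 0, 0, 0]])

```text
time: 22.6
tcp_pos: [0.574, 0.1256, 0.0921]
tool_rot: [2.197, 2.245, 0.0]
force: [-0.7, 0.4, -3.5]
finger_gap: 0.0079
grip_force: 40.0
```

Request:
drive_tool(moves=[[-0.72, 0, 0, 0, 0], [-0.72, 0, 0, 0, 0], [-0.72, 0, 0, 3, 0], [-0.57, 0, 0, 5, 0], [-0.57, 0, 0, 4, 0], [-0.57, -1, -5, 0, 0], [-0.57, -1, -5, 0, -2], [-0.57, -1, -5, 0, -2], [-0.57, -1, -5, 0, -2], [-0.57, -1, -5, 0, -2], [-0.57, -1, -5, 0, -2.3], [-0.57, -1, -5, 0, 0], [-0.57, -0.5, -3.1, 0, 0], [-0.57, 0, 0, -4, 0], [-0.57, 0, 0, 0, 0], [-0.57, 0, 0, 0, 0]])

```text
time: 24.6
tcp_pos: [0.4994, -0.2549, 0.1729]
tool_rot: [2.388, 2.04, 0.001]
force: [0.3, 0.2, 0.2]
finger_gap: 0.0202
grip_force: 0.0
```

```bash
python3 -c "
from h import *; plates('w8.png')"
```

```text
[ 0.4994 -0.2549  0.1729] 81.01233404308965
0.76 [315. 245.] (312, 208, 13, 76) [ 0.4986 -0.2479  0.09  ]
```

Request:
drive_tool(moves=[[-0.57, -0.1, -0.05, -3, 0], [-0.57, 0, 0, -3, 0], [-0.57, 0, 0, -2.4, 0], [-0.57, 0, 0, 0, 0], [-1, 0, 0, 0, 0], [-1, 0, 0, 0, 0], [-1, 0, 0, 0, 0], [-1, 0, 0, 1, 0], [-1, 0, 0, 3, 0], [-1, 0, 0, 5, 0], [-1, 0, 0, 5, 0], [-1, 0, 0, 1, 0]])

```text
time: 26.25
tcp_pos: [0.4988, -0.2564, 0.2415]
tool_rot: [2.386, 2.036, 0.003]
force: [0.2, 0.1, -2.0]
finger_gap: 0.0077
grip_force: 40.0
```

Request:
drive_tool(moves=[[-1, 1.2, 4.5, 1, 0], [-1, 1.2, 4.5, 0, 2], [-1, 1.2, 4.5, 0, 2], [-1, 1.2, 4.5, 0, 2], [-1, 1.2, 4.5, 0, 2], [-1, 1.2, 4.5, 0, 2.3], [-1, 0.5, 3.5, 0, 0], [-1, 0, 0, -3, 0], [-1, 0, 0, -4, 0], [-1, 0, 0, -1, 0], [-1, 0, 0, 0, 0], [-1, 0, 0, 0, 0]])

```text
time: 27.75
tcp_pos: [0.5755, 0.0491, 0.169]
tool_rot: [2.197, 2.245, 0.002]
force: [-0.2, 0.3, -2.7]
finger_gap: 0.0075
grip_force: 40.0
```

Run:
```python
from h import *
s=env.read_state(); r=s['tool_rot']; print(s['tcp_pos'],2*np.degrees(np.arctan2(r[1],r[0])),s['force'])
im=save('wrist','w9.png')
cv2.imwrite('pics/w9c.png',cv2.resize(im[110:330,200:460,::-1],None,fx=3,fy=2.7,interpolation=cv2.INTER_CUBIC))
```

```text
[0.57545618 0.04908923 0.16899579] 91.23603582727225 [-0.22124184  0.33922031 -2.73316355]
```

View pics/w9c.png

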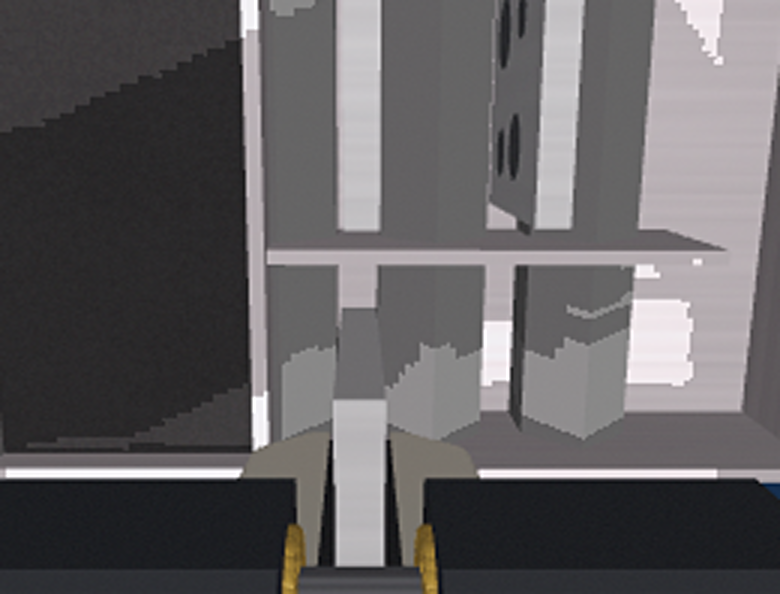

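Both wide plates stand in their slots. The narrow plate is centred over the front right slot (crop column 358).

Request:
drive_tool(moves=[[-1, 0, 0, -2, 0], [-1, 0, 0, -2, 0], [-1, 0, 0, -2, 0], [-1, 0, 0, -1, 0], [-1, 0, 0, -0.6, 0], [-1, 0, 0, 0, 0], [-0.72, 0, 0, 0, 0], [-0.72, 0, 0, 0, 0]])

```text
time: 28.8
tcp_pos: [0.5752, 0.0491, 0.0925]
tool_rot: [2.197, 2.245, 0.001]
force: [0.6, 0.4, -0.3]
finger_gap: 0.0129
grip_force: 0.0
```

Request:
drive_tool(moves=[[-0.72, 0, 0, 3, 0], [-0.72, 0, 0, 6, 0], [-0.72, 0, 0, 6, -10], [-0.5, 0, 4, 3, -10], [-0.5, 0, 5, 0, -10], [-0.2, -1, 5, 0, -10], [-0.2, -1, 5, 0, -10], [-0.1, -0.5, 5, 0, -10], [0, 0, 2, 0, -10], [0, 0, 0, 0, -10], [0, 0, 0, 0, -10], [0, 0, 0, 0, 0], [0, 0, 0, 0, 0]])

```text
time: 30.42
tcp_pos: [0.5497, 0.3091, 0.2721]
tool_rot: [-3.141, -0.04, -0.0]
force: [0.1, -1.0, -0.4]
finger_gap: 0.0463
grip_force: 0.0
```

```bash
cat >> h.py <<'E'
def coups(tag):
    s=env.read_state(); r=s['tool_rot']; print(s['tcp_pos'].round(4),2*np.degrees(np.arctan2(r[1],r[0])),s['time'])
    im=save('wrist',tag)
    for r in env.regions_of('wrist','coupling_a'):
        m=r['region'].astype(np.uint8); pts=cv2.findNonZero(m); R=cv2.minAreaRect(pts); b=cv2.boxPoints(R); h=cv2.mean(im,m)[:3]
        e=[np.linalg.norm(b[0]-b[1]),np.linalg.norm(b[1]-b[2])]
        p,q=((b[0]+b[3])/2,(b[1]+b[2])/2) if e[0]>e[1] else ((b[0]+b[1])/2,(b[2]+b[3])/2)
        A,B=atz('wrist',p,.012),atz('wrist',q,.012); d=(A-B)[:2]
        print(round(r['score'],2),np.round(r['uv']),'rgb',np.round(h),'mid',((A+B)/2).round(4),'len',np.linalg.norm(d).round(3),'axis yaw',(np.degrees(np.arctan2(d[1],d[0]))+90)%180-90)
E
python3 -c "
from h import *; coups('w10.png')"
```

```text
[0.5497 0.3091 0.2721] -358.5260438397264 30.425
0.89 [177.  92.] rgb [ 13. 177. 174.] mid [0.6857 0.4781 0.012 ] len 0.067 axis yaw -80.73220634943715
0.74 [307. 193.] rgb [150. 142. 144.] mid [0.5748 0.3247 0.012 ] len 0.062 axis yaw -4.795050485976731
0.63 [326. 278.] rgb [150. 143. 147.] mid [0.4674 0.2984 0.012 ] len 0.061 axis yaw -78.5505234641791
```

View pics/w10.png

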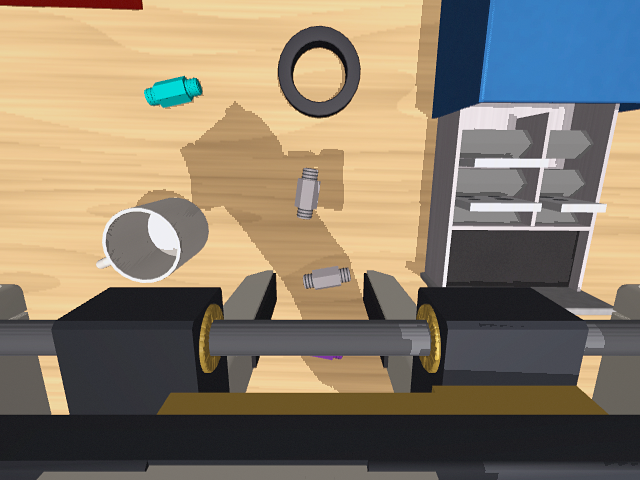

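All three plates stand upright. The steel couplings are at (307,193) and (327,278); the teal one at (173,92) is the look-alike, confirmed by mean RGB.

Request:
drive_tool(force=25, moves=[[0, 2.5, 1.6, -4, -6.5], [0, 0, 0, -5, 0], [0, 0, 0, -5, 0], [0, 0, 0, -5, 0], [0, 0, 0, -3.5, 0], [0, 0, 0, -2.2, 0], [0, 0, 0, 0, 0], [-1, 0, 0, 0, 0], [-1, 0, 0, 0, 0], [-1, 0, 0, 0, 0], [-1, 0, 0, 0, 0]])

```text
time: 31.9
tcp_pos: [0.5751, 0.3251, 0.0254]
tool_rot: [-3.138, 0.144, -0.001]
force: [-0.4, -0.4, 5.0]
finger_gap: 0.0265
grip_force: 24.9
```

Request:
drive_tool(moves=[[-1, 0, 0, 2, 0], [-1, 0, 0, 5, 0], [-1, 0, 0, 6, 10], [-1, -1, -2, 4, 10], [-1, -1, -4, 0, 10], [-1, -1, -4, 0, 10], [-1, -1, -4, 0, 10], [-1, -1, -4, 0, 10], [-1, -1.3, -1.6, 0, 10], [-1, 0, 0, 0, 10], [-1, 0, 0, 0, 10], [-1, 0, 0, 0, 6.5], [-1, 0, 0, -4, 0], [-1, 0, 0, 0, 0], [-1, 0, 0, 0, 0]])

```text
time: 33.78
tcp_pos: [0.512, 0.1292, 0.1561]
tool_rot: [2.196, 2.245, 0.0]
force: [-0.1, -0.1, -0.6]
finger_gap: 0.0264
grip_force: 24.9
```

Run:
```python
from h import *
s=env.read_state(); r=s['tool_rot']; print(s['tcp_pos'],2*np.degrees(np.arctan2(r[1],r[0])),s['force'],s['finger_gap'])
im=save('wrist','w11.png')
cv2.imwrite('pics/w11c.png',cv2.resize(im[150:400,180:500,::-1],None,fx=2.2,fy=2.2,interpolation=cv2.INTER_CUBIC))
```

```text
[0.51204031 0.12922555 0.15605308] 91.2620566543514 [-0.11805632 -0.11187625 -0.63600485] 0.02636197768373853
```

View pics/w11c.png

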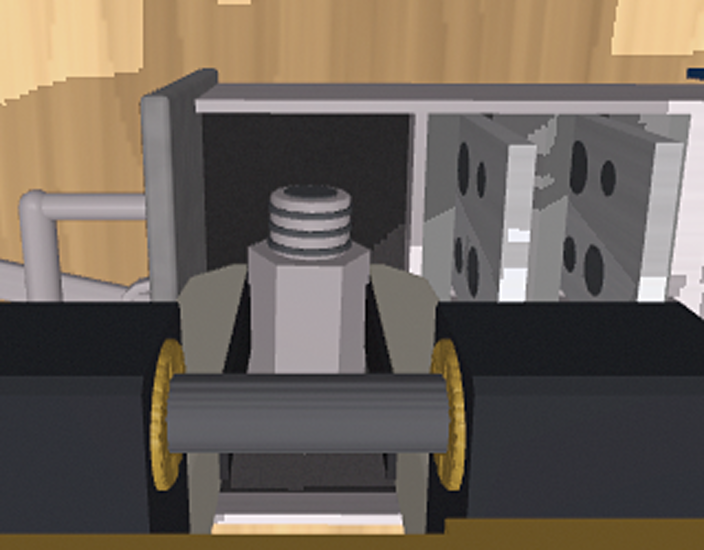

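The coupling is held centred above the tray.

Request:
drive_tool(moves=[[-1, 0, 0, -2, 0], [-1, 0, 0, -2, 0], [-1, 0, 0, -2, 0], [-1, 0, 0, -1.3, 0], [-1, 0, 0, 0, 0]])

```text
time: 34.45
tcp_pos: [0.5119, 0.1291, 0.0819]
tool_rot: [2.197, 2.246, -0.001]
force: [0.0, 0.8, -1.2]
finger_gap: 0.026
grip_force: 24.9
```

Request:
drive_tool(moves=[[-0.3, 0, 0, 0, 0], [-0.3, 0, 0, 0, 0], [-0.3, 0, 0, 2, 0], [-0.3, 0, 0, 5, 0], [-0.3, 0, 0, 6, 0], [-0.3, -1.2, 5, 3, 2], [0, -1.2, 5, 0, 4], [0, -1.2, 5, 0, 4.2], [0, -0.8, 1.9, 0, 0], [0, 0, 0, 0, 0], [0, 0, 0, 0, 0]])

```text
time: 35.83
tcp_pos: [0.4683, 0.2967, 0.2419]
tool_rot: [1.99, 2.43, -0.001]
force: [-0.1, -0.1, -0.0]
finger_gap: 0.0466
grip_force: 0.0
```

```bash
python3 -c "
from h import *; coups('w12.png')"
```

```text
[0.4683 0.2967 0.2419] 101.3825148827106 35.825
0.91 [281. 101.] rgb [  4. 182. 181.] mid [0.4065 0.4088 0.012 ] len 0.063 axis yaw -71.46274737197948
0.78 [332. 377.] rgb [162. 155. 159.] mid [0.5233 0.0959 0.012 ] len 0.06 axis yaw -89.5525550334845
0.71 [317. 215.] rgb [140. 133. 135.] mid [0.4672 0.2968 0.012 ] len 0.064 axis yaw -78.68689341469718
0.66 [229. 193.] rgb [148.  74. 176.] mid [0.365  0.3026 0.012 ] len 0.064 axis yaw 79.55729923926555
0.61 [557.  92.] rgb [  5. 173. 171.] mid [0.6871 0.4787 0.012 ] len 0.064 axis yaw -76.27589490758982
```

Request:
drive_tool(moves=[[0, -0.1, 0, -5, 0], [0, 0, 0, -5, 0], [0, 0, 0, -5, 0], [0, 0, 0, -4, 0], [0, 0, 0, -2.7, 0], [0, 0, 0, 0, 0], [-1, 0, 0, 0, 0], [-1, 0, 0, 0, 0], [-1, 0, 0, 0, 0], [-1, 0, 0, 0, 0], [-1, 0, 0, 3, 0], [-1, 0, 0, 6, 0], [-1, 0, 0, 6, 0], [-1, 0, 0, 3, 0]])

```text
time: 37.67
tcp_pos: [0.4671, 0.2985, 0.2079]
tool_rot: [1.988, 2.431, 0.005]
force: [1.0, 0.2, -1.2]
finger_gap: 0.0262
grip_force: 25.0
```

Request:
drive_tool(moves=[[-1, 1, -5, 0, -2], [-1, 1, -5, 0, -2], [-1, 1, -5, 0, -2], [-1, 1, -5, 0, -2], [-1, 0.6, -4.2, 0, -2.1], [-1, 0, 0, -4, 0], [-1, 0, 0, 0, 0], [-1, 0, 0, 0, 0]])

```text
time: 38.67
tcp_pos: [0.5129, 0.0571, 0.1656]
tool_rot: [-2.193, -2.249, -0.001]
force: [-0.2, 0.1, -0.5]
finger_gap: 0.026
grip_force: 25.0
```

Run:
```python
from h import *
s=env.read_state(); r=s['tool_rot']; print(s['tcp_pos'],2*np.degrees(np.arctan2(r[1],r[0])),s['force'],s['finger_gap'])
im=save('wrist','w13.png')
cv2.imwrite('pics/w13c.png',cv2.resize(im[60:400,160:500,::-1],None,fx=1.75,fy=1.75,interpolation=cv2.INTER_CUBIC))
```

```text
[0.51288311 0.05708265 0.16560339] -268.55113804610414 [-0.16509805  0.13940496 -0.51637943] 0.026023961476364703
```

View pics/w13c.png

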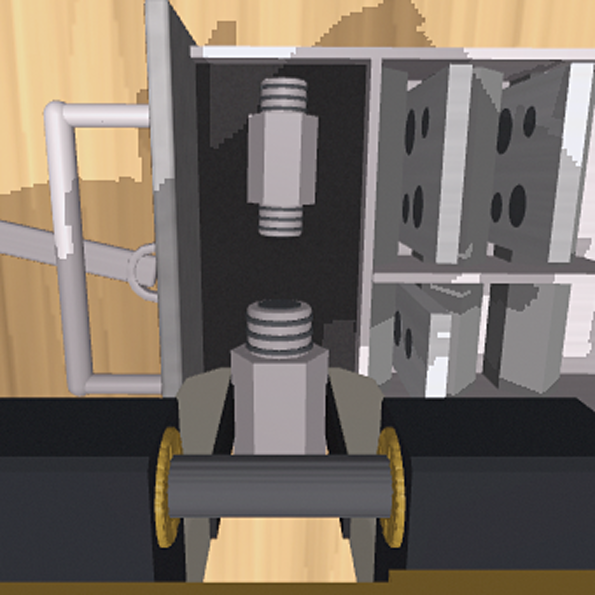

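The first coupling lies in the tray and all plates stand. The second is held over the right half of the tray.

Request:
drive_tool(moves=[[-1, 0.1, -0.2, -2, 0], [-1, 0, 0, -2, 0], [-1, 0, 0, -2, 0], [-1, 0, 0, -1.5, 0], [-1, 0, 0, -0.8, 0], [-1, 0, 0, 0, 0], [-0.3, 0, 0, 0, 0], [-0.3, 0, 0, 0, 0], [-0.3, 0, 0, 2, 0], [-0.3, 0, 0, 6, 0], [-0.3, 0, 0, 6, 0], [-0.3, 0, 0, 0, 0], [-0.3, 0, 0, 0, 0]])

```text
time: 40.35
tcp_pos: [0.5137, 0.0534, 0.222]
tool_rot: [2.195, 2.246, 0.0]
force: [0.2, 0.0, -0.1]
finger_gap: 0.0324
grip_force: 0.0
```

Run:
```python
from h import *
s=env.read_state(); r=s['tool_rot']; print(s['tcp_pos'],2*np.degrees(np.arctan2(r[1],r[0])),s['force'],s['finger_gap'])
for r in env.regions_of('wrist','coupling_a') if env.get_image('wrist') is not None else []:
    u=r['uv'];print(round(r['score'],2),np.round(u),atz('wrist',u,.067).round(3))
```

```text
[0.51369301 0.05342837 0.22201212] 91.30770563020788 [ 0.2059085   0.01619944 -0.09775066] 0.03242055490434757
0.95 [319. 146.] [0.512 0.13  0.067]
0.57 [319. 229.] [0.513 0.057 0.067]
```

Request:
drive_tool(moves=[[-0.5, -4, 2, 0, 0], [-0.5, -3.9, 1.9, 0, 0], [-0.5, 0, 0, -3, 0], [-0.5, 0, 0, -4, 0], [-0.5, 0, 0, -3, 0], [-0.5, 0, 0, -2.2, 0], [-0.5, 0, 0, 0, 0], [-1, 0, 0, 0, 0], [-1, 0, 0, 0, 0], [-1, 0, 0, 0, 0]])

```text
time: 41.7
tcp_pos: [0.4348, 0.0931, 0.1003]
tool_rot: [2.195, 2.247, 0.001]
force: [-1.7, 1.0, 0.4]
finger_gap: 0.0091
grip_force: 25.0
```

Request:
drive_tool(moves=[[-1, 0.3, 0, 0, 0], [-1, 0.7, 0, 0, 0], [-1, 1, 0, 0, 0], [-1, 1, 0, 0, 0], [-1, 1, 0.1, 0, 0], [-1, 1, 0, 0, 0], [-1, 1, 0, 0, 0], [-1, 1, 0, 0, 0], [-1, 1, 0.1, 0, 0], [-1, 1, 0, 0, 0], [-1, 1, 0, 0, 0], [-1, 1, 0, 0, 0], [-1, 1, 0.1, 0, 0], [-1, 1, 0, 0, 0], [-1, 1, 0, 0, 0], [-1, 1, 0, 0, 0], [-1, 1, 0.1, 0, 0], [-1, 1, 0, 0, 0], [-1, 1, 0, 0, 0], [-1, 0, 0, 0, 0]])

```text
time: 44.2
tcp_pos: [0.617, 0.0967, 0.1004]
tool_rot: [2.195, 2.245, 0.004]
force: [3.4, -1.8, 4.8]
finger_gap: 0.0091
grip_force: 25.0
```

Request:
drive_tool(moves=[[-1, 0.5, 0, 0, 0], [-1, 0.4, 0, 0, 0], [-1, 0.2, 0, 0, 0], [-1, 0, 0, 0, 0]])

```text
time: 44.7
tcp_pos: [0.6241, 0.0968, 0.1004]
tool_rot: [-2.194, -2.247, 0.004]
force: [-6.4, -0.5, 10.6]
finger_gap: 0.009
grip_force: 25.0
```

Request:
drive_tool(moves=[[-1, 0.3, 0, 0, 0], [-1, 0.2, 0, 0, 0], [-1, 0, 0, 0, 0]])

```text
time: 45.08
tcp_pos: [0.6243, 0.0968, 0.1001]
tool_rot: [-2.19, -2.245, 0.016]
force: [-22.5, 0.2, 23.5]
finger_gap: 0.0092
grip_force: 25.0
```

Shut against the end, after 0.19 m of travel. Release and rise.

Request:
drive_tool(moves=[[-1, -0.5, 0, 0, 0], [-1, 0, 0, 0, 0], [-0.5, 0, 0, 0, 0], [-0.5, 0, 0, 0, 0], [-0.5, 0, 0, 2, 0], [-0.5, 0, 0, 6, 0], [-0.5, 0, 0, 6, 0], [-0.5, 0, 0, 6, 0], [-0.5, -3, 0, 2, -10], [-0.5, 0, 0, 0, -10], [-0.5, 0, 0, 0, -10], [-0.5, 0, 0, 0, -10], [-0.5, 0, 0, 0, -10], [-0.5, 0, 0, 0, -10], [-0.5, 0, 0, 0, -10], [-0.5, 0, 0, 0, -10], [-0.5, 0, 0, 0, -10], [-0.5, 0, 0, 0, 0], [-0.5, 0, 0, 0, 0]])

```text
time: 47.45
tcp_pos: [0.5957, 0.0973, 0.3205]
tool_rot: [-3.141, -0.044, -0.001]
force: [0.8, 0.7, -0.6]
finger_gap: 0.023
grip_force: 0.0
```

Run:
```python
from h import *
save('wrist','w14.png'); im=env.get_image('side'); cv2.imwrite('pics/s14.png',im[:,:,::-1])
a=cv2.imread('pics/w14.png')
cv2.imwrite('pics/fin.png',np.hstack([cv2.resize(a,(400,300)),cv2.resize(im[:,:,::-1],(400,300))]))
```

```text
(no output)
```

View pics/fin.png

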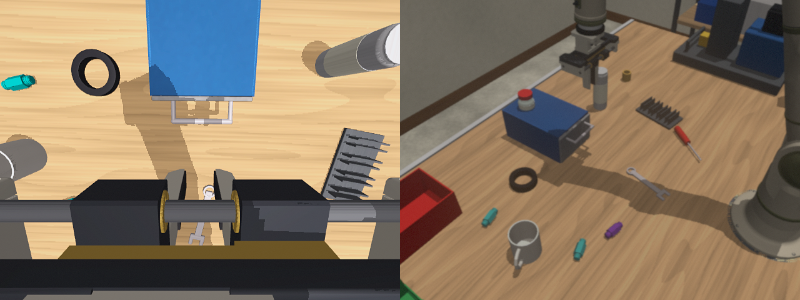

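The drawer is shut, the rack is empty, both steel couplings are off the table and the bystanders are in place.

```bash
python3 -c "
from bench import env; print(env.finish_job())"
```

```text
the job is handed in; nothing more can be done
None
```

I handed the job in at about 48 s: the three plates found in the rack (two wide, one narrow) were standing in their drawer slots and both steel couplings were in the tray before I pushed the drawer shut; the bystanders look undisturbed, and the judge gave no verdict.

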